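# Check the springs of a tilt plate

## Task

Check the two springs of the tilt plate: with the fingertips press down the black corner pad whose scale carries the orange clip until its yellow pointer is level with the clip, hold it there for about a second without pressing past the clip, then let the corner spring all the way back up; after that do the same at the corner with the blue clip. Press only one corner at a time, and grasp, lift or move nothing: the gusset on the plate and the things around it stay where they are.

Things in the scene. Friction and masses are not known exactly. Their poses are not given: they have to be found in the camera images.
- fixture: the tilt-plate fixture, screwed down: red steel base, 4 kg, about 190 x 390 mm over all. Origin on the work surface under the middle of the tilt plate; +x points from the pivot corner to the opposite (free) corner, +y to its left, z up. It stands turned by up to about 0.5 rad either way
- pad_right (a point): centre of the top of the black round pad (30 mm across) on the tilt plate's right corner; 86 mm above the table at rest. A spring holds the corner up: it starts to move at about 4 N and takes 7 to 12 N to bring the pointer to a clip; travel 26 mm
- tilt_l: the 150 x 150 x 10 mm aluminium tilt plate. Origin at the pivot ball, in the corner nearest the robot, 75 mm above the table; x points to the right pad, y to the left pad, each 120 mm away. Pressing one pad near its middle leaves the other corner up
- pad_left (a point): the same for the left corner
- pointer_right (a point): very tip of the yellow pointer (4 to 5 mm thick) that sticks out from the right corner, straight out from the pivot, 185 mm from the pivot: it goes down 1.54 times as far as the pad. 75 mm above the work surface at rest. Its white upright scale (36 mm wide, 90 mm tall, top 100 mm above the work surface) stands 5 mm beyond it
- pointer_left (a point): the same for the left corner and its own scale
- clip_orange: orange clip on one of the two scales, 20 x 36 x 8 mm (8 mm tall), fixed; origin at its centre, z up. Its centre is 13 to 25 mm lower than the resting pointer of its scale and 23 mm to the side of that pointer's tip. It is on the left or the right scale
- clip_blue: blue clip on the other scale, same size and meaning
- gusset: loose steel gusset plate, 56 x 56 x 6 mm, 0.15 kg, lying in the middle of the tilt plate; origin at the centre of its underside. Not to be moved
- spray_can: bystander: spray can, 52 mm across, 150 mm tall, standing; origin under it
- wrench: bystander: spanner lying on the table
- tube: bystander: offcut of square steel tube, 120 x 40 x 40 mm, lying; origin under it
- bolt: bystander: bolt standing on its head, 21 mm across, 54 mm tall, near the fixture; origin under it
- bolt_bin: bystander: blue open bin of bolts, 140 x 100 x 55 mm; origin under it
- magnet: bystander: red L-shaped welding magnet, 90 x 22 mm, 80 mm tall; origin under its long leg

How it is judged:
By the outcome, as a careful person would: the job done as asked, in the order asked, and still so for the second after the job is handed in, with the robot touching nothing.
It also fails if it takes over 54 s, if anything falls off the work surface, if the arm or the gripper's body presses on something with over 40 N, if the wrist force passes 120 N, or if a joint passes its speed limit or range.

## Robot

A 6-joint arm with a two-finger parallel gripper is mounted at the origin on the work surface. World frame = base frame: x ahead of the robot, y to its left, z up, the work surface at z = 0. Lengths are in mm, angles in rad, forces in N, time in s.
With the tool pointing down it reaches from about 275 to 1000 mm from the base axis. Payload 8.4 kg.
Tool frame: the origin (TCP) lies midway between the tips of the shut fingers; the grasp point (between the pads) lies 19 mm behind it; z points along the fingers, y is the direction in which the jaws open and shut (so a half turn about z gives the same grasp; the last joint's range is limited). The gripper opens to 85 mm and grips with 20 to 120 N. Pads are 22 mm wide; open, the fingers measure 114 mm over their backs; the gripper's body (76 mm by 85 mm) begins 54 mm behind the grasp point. The pads swing forward as they close: fully open they stand 13 mm farther back than shut.
Start: joints at [-1.272, 0.353, 1.633, -0, 1.155, -0.002], TCP at [185.176, -596.94, 231.281] pointing down, gripper open.
Joint ranges: [-2.63, 2.63], [-0.92, 2.1], [0.06, 2.66], [-1.3, 4.44], [0, 2.69], [-3.02, 3.02]. Speed limits (rad/s): [2.22, 2.22, 2.79, 3.14, 3.14, 3.14].

## Interface

Orientations are given as [roll, pitch, yaw] about the fixed x, y, z axes, in that order (R = Rz(yaw) Ry(pitch) Rx(roll)).
In Python, from rig import * gives the robot as it stands.
- The arm moves only by the tool play_rows, never from a script. Its argument "moves" is a list of rows, each a list of 3 entries, a list of its own where there are three numbers: the shift along the tool's x, y, z in m, then the turn, a rotation vector about the tool's x, y, z in rad, then the opening in per cent of the stroke, from 0 (shut) to 100 (fully open). In form: [[[x, y, z], [rx, ry, rz], fingers], ...]. A call has 1 to 20 rows; each row shifts and turns the commanded pose from where the row before left it, along the tool's axes as they then stand; what a row does not reach is not made up. A row lasts 1/10 s, in which the tool goes at most 50 mm and 8.59 degrees, less where a joint would pass 70% of its speed; a pose out of reach is approached as far as the arm can. A call is refused whole if a number of a shift passes 0.05 or a number of a turn 0.15, either way. A call with a gripper value outside its range is refused whole. The fingers move at their own pace and stop on an object; "squeeze" is the grip in N (left out, the last holds). Time passes only in rows, so rows that do not move let the fingers close. It gives the time, the measured TCP pose, the force and the opening at its end, in the units of the state.
- sense(): the state, without advancing time (a new reading comes with each control period).
- grab_frame(name): name is "side" or "top" or "wrist"; returns a dict with "pixels" (420x560x3 uint8, red, green, blue), "intrinsics" (3x3 intrinsics, pixels), "distortion" ([k1, k2, p1, p2, k3] as OpenCV has them; the pictures are not rectified), "R" (3x3) and "t" (3): a world point X has camera coordinates R X + t. Camera axes: x right, y down, z forward; pixel columns grow to the right and rows downward; lengths in mm; the calibration is good to about 2 mm. A picture is of the moment at which its call begins. There is no depth.
- sign_off(): hands the job in, once; it reports no verdict.
The state is a dict: "clock": time; "qpos": joint angles; "qvel": joint speeds; "joint_efforts": joint torques, N m; "eef_pos": TCP position; "tcp_rot": TCP orientation; "contact_force": force on the tool from outside, world axes, zero at the start; "wrist_torque": the same for the moment, N m; "opening": opening from 0.0 (shut) to 1.0 (fully open).
Only numpy, scipy, OpenCV 4.12 (cv2) and the standard library are available. Lean on these libraries where they do the work, as an engineer would, in place of code of your own. Each camera call takes 0.05 s, during which the arm holds its last target. There are 200 camera calls.

## Working session

There is one attempt and no reset: what is moved stays moved. The work goes in short steps, Python scripts to look and compute and a tool call to move; the robot and the scene stay as the last step left them, time stands still between calls to the robot, and variables do not carry over. Pictures are saved under pics/ and viewed, about 8 in all and at most 12, crops included, and the job is handed in when it is done.

Besides the shell and the picture viewer there is one more tool, called as name(argument=value, ...) on one line, values as JSON. play_rows: Moves the arm, as the interface text tells. Its arguments: {"type":"object","properties":{"moves":{"type":"array"},"squeeze":{"type":"number"}},"required":["moves"]}

```bash
mkdir -p pics; cat > h.py <<'E'
from rig import *
import numpy as np, cv2
def snap(n,f):
    g=grab_frame(n); np.savez(f'pics/{f}.npz',**{k:np.array(v) for k,v in g.items()})
    cv2.imwrite(f'pics/{f}.png',g['pixels'][:,:,::-1]); return g
def load(f): return dict(np.load(f'pics/{f}.npz'))
def ray(g,uv):
    p=cv2.undistortPoints(np.array([[uv]],float),g['intrinsics'],g['distortion'])[0,0]
    R=g['R'];c=-R.T@g['t'];d=R.T@np.array([p[0],p[1],1]);return c,d/np.linalg.norm(d)
def onz(g,uv,z):
    c,d=ray(g,uv);return c+d*(z-c[2])/d[2]
def tri(obs):
    A=0;b=0
    for g,uv in obs:
        c,d=ray(g,uv);P=np.eye(3)-np.outer(d,d);A=A+P;b=b+P@c
    return np.linalg.solve(A,b)
def proj(g,X):
    return cv2.projectPoints(np.array([X],float),cv2.Rodrigues(g['R'])[0],np.array(g['t'],float),g['intrinsics'],g['distortion'])[0][0,0]
E
python3 -c "
from h import *
a=snap('top','t0');b=snap('side','s0');s=sense();print(s)
cv2.imwrite('pics/both.png',cv2.resize(np.hstack([a['pixels'],b['pixels']])[:,:,::-1],(800,300)))
for g in(a,b):print(-g['R'].T@g['t'],g['R'][2])
"
```

```text
{'clock': 0.1, 'qpos': array([-1.27240417e+00,  3.53579880e-01,  1.63408071e+00,  8.95966394e-06,
        1.15522061e+00, -2.39493700e-03]), 'qvel': array([ 6.46776069e-05, -3.61284354e-03, -1.99593659e-03,  1.98912879e-03,
       -1.32348342e-04, -1.26844721e-03]), 'joint_efforts': array([-7.42988977e-04, -6.06359339e+01, -3.42818534e+01, -8.24012022e-05,
        3.98385964e-03,  1.24586199e-05]), 'eef_pos': array([ 185.04431327, -596.51067226,  230.62718236]), 'tcp_rot': array([-3.14030413e+00, -1.12783426e-05,  3.00783464e-01]), 'contact_force': array([ 0.63344633,  0.82072259, -0.21782225]), 'wrist_torque': array([0.04046853, 0.03384022, 0.00680813]), 'opening': 1.0010556125641392}
[ 319.65158737   14.5790608  1456.64331989] [ 1.65943209e-01 -8.14914455e-04 -9.86134974e-01]
[ 427.81484488 -680.87232122  893.1814785 ] [ 0.10951104  0.65103292 -0.75110816]
```

View pics/t0.png

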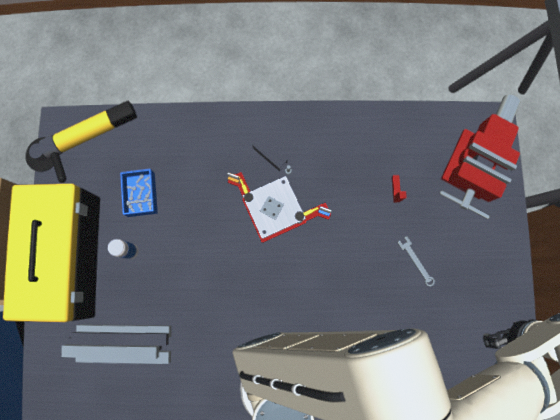

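View pics/s0.png

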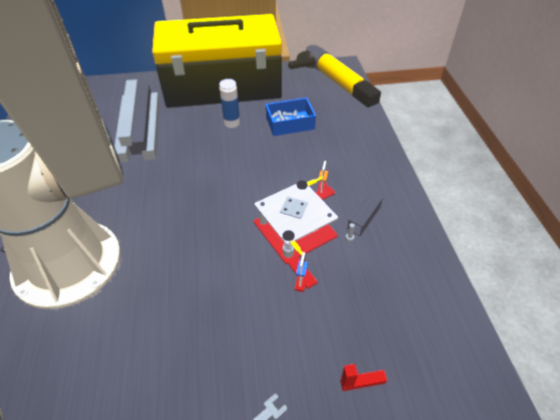

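Top view: the plate is centred near (272,208). The left pad at (249,197) has the orange clip near (236,178), and the right pad at (300,216) has the blue clip near (325,211). The side view agrees: orange at (323,175), blue at (301,268). The bolt stands at (288,170), beyond the free corner.

```bash
python3 -c "
from h import *
t=load('t0');s=load('s0')
def blob(g,box,lo,hi):
    x0,y0,x1,y1=box
    m=cv2.inRange(cv2.cvtColor(g['pixels'],cv2.COLOR_RGB2HSV)[y0:y1,x0:x1],lo,hi)
    n,_,st,c=cv2.connectedComponentsWithStats(m)
    i=1+np.argmax(st[1:,4]); return c[i]+[x0,y0],st[i]
dk=((0,0,0),(180,255,60));ye=((24,130,120),(35,255,255))
og=((8,130,120),(20,255,255));bl=((100,120,90),(125,255,255))
T={};S={}
for n,bt,bs,col in [('padL',(240,188,256,206),(294,177,310,191),dk),('padR',(292,208,308,224),(280,228,297,244),dk),('orange',(225,168,250,195),(310,160,335,190),og),('blue',(312,200,335,222),(290,255,315,282),bl)]:
    a,sa=blob(t,bt,*col);b,sb=blob(s,bs,*col);print(n,a,sa[2:],b,sb[2:],tri([(t,a),(s,b)]),onz(t,a,86),onz(s,b,86))
im=lambda g,x,y:cv2.resize(g['pixels'][y:y+100,x:x+130,::-1],None,fx=6,fy=6,interpolation=cv2.INTER_CUBIC)
a=im(t,215,160);b=im(s,245,155)
cv2.imwrite('pics/z.png',cv2.resize(np.hstack([a,b]),(800,308)))
cv2.imwrite('pics/zs.png',im(s,225,200)[:600])
"
```

```text
Traceback (most recent call last):
ValueError: attempt to get argmax of an empty sequence
```

```bash
cat > m.py <<'E'
from h import *
def blob(g,box,lo,hi):
    x0,y0,x1,y1=box
    m=cv2.inRange(cv2.cvtColor(g['pixels'],cv2.COLOR_RGB2HSV)[y0:y1,x0:x1],lo,hi)
    n,_,st,c=cv2.connectedComponentsWithStats(m)
    if n<2: return None,None
    i=1+np.argmax(st[1:,4]); return c[i]+[x0,y0],st[i]
dk=((0,0,0),(180,255,85));og=((6,120,100),(22,255,255));bl=((100,110,80),(125,255,255))
E
python3 -c "
from m import *
t=load('t0');s=load('s0')
for n,bt,bs,col in [('padL',(242,190,256,204),(295,178,309,190),dk),('padR',(293,209,307,223),(281,229,297,243),dk),('orange',(225,168,250,195),(310,160,335,190),og),('blue',(312,200,335,222),(290,255,315,282),bl)]:
    a,sa=blob(t,bt,*col);b,sb=blob(s,bs,*col)
    if a is None or b is None: print(n,a,b);continue
    print(n,a,sa[2:],b,sb[2:],tri([(t,a),(s,b)]),onz(t,a,86),onz(s,b,86))
im=lambda g,x,y:cv2.resize(g['pixels'][y:y+100,x:x+130,::-1],None,fx=6,fy=6,interpolation=cv2.INTER_CUBIC)
a=im(t,215,160);b=im(s,245,175)
cv2.imwrite('pics/z.png',cv2.resize(np.hstack([a,b]),(800,308)))
"
```

```text
padL [248.13043478 196.86956522] [ 8  8 46] [301.58823529 184.1372549 ] [ 9  7 51] [594.75896372  95.63440289  86.22464225] [594.73514422  95.64736478  86.        ] [594.87444481  95.86287879  86.        ]
padR [299.25531915 215.78723404] [ 8  9 47] [288.14754098 235.3442623 ] [ 9  8 61] [533.83455188 -62.91249638  84.02981068] [533.19497818 -62.80807999  86.        ] [533.90700205 -64.36938874  86.        ]
orange [233.02631579 179.60526316] [11  6 38] [324.34883721 176.1627907 ] [ 9 11 43] [663.39090889 146.02477485  54.52977051] [650.68991219 143.21007704  86.        ] [659.50991386 115.84399835  86.        ]
blue [323.93333333 212.5       ] [11  6 30] [304.13793103 267.96551724] [ 7 15 58] [ 552.72387272 -142.78419759   59.65222752] [ 542.67201271 -139.7590302    86.        ] [ 554.35280859 -159.18157263   86.        ]
```

View pics/z.png

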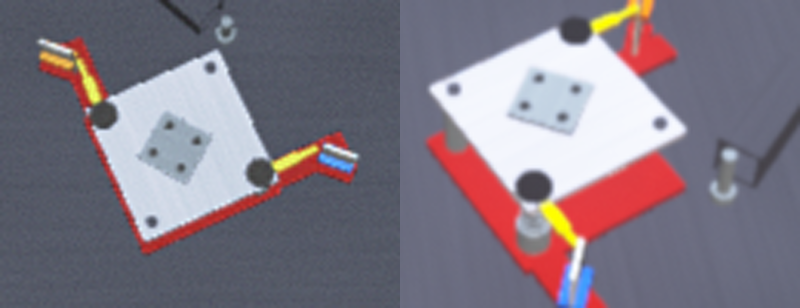

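Close-up: the plate, the gusset in its middle, both pads and the pointers are clear. Neither clip's height can be read well enough here, so I'll use the wrist camera for an oblique close look.

```bash
python3 -c "
from h import *
from scipy.spatial.transform import Rotation as Ro
g=snap('wrist','w0');s=sense();Rt=Ro.from_euler('xyz',s['tcp_rot']).as_matrix()
c=-g['R'].T@g['t'];print('cam in tool',Rt.T@(c-s['eef_pos']));print('cam axes in tool (cols)',(Rt.T@g['R'].T).round(3));print(g['intrinsics'],Rt.round(3))
"
```

```text
cam in tool [  76.70680652    0.17364439 -141.12798916]
cam axes in tool (cols) [[ 0.    -0.955 -0.297]
 [ 1.     0.001 -0.001]
 [ 0.001 -0.297  0.955]]
[[361.99154593   0.         276.58801156]
 [  0.         361.99154593 209.5816662 ]
 [  0.           0.           1.        ]] [[ 0.955  0.296 -0.   ]
 [ 0.296 -0.955  0.001]
 [ 0.    -0.001 -1.   ]]
```

play_rows(moves=[[[0.0298,-0.027,0],[0,0,0],0],[[0.0298,-0.027,0],[0,0,0],0],[[0.0298,-0.027,0],[0,0,0],0],[[0.0298,-0.027,0],[0,0,0],0],[[0.0298,-0.027,0],[0,0,0],0],[[0.0298,-0.027,0],[0,0,0],0],[[0.0298,-0.027,0],[0,0,0],0],[[0.0298,-0.027,0],[0,0,0],0],[[0.0298,-0.027,0],[0,0,0],0],[[0.0298,-0.027,0],[0,0,0],0],[[0.0298,-0.027,0],[0,0,0],0],[[0.0298,-0.027,0],[0,0,0],0],[[0.0298,-0.027,0],[0,0,0],0],[[0.0298,-0.027,0],[0,0,0],0],[[0.0298,-0.027,0],[0,0,0],0],[[0.0298,-0.027,0],[0,0,0],0],[[0.0298,-0.027,0],[0,0,0],0],[[0.0298,-0.027,0],[0,0,0],0],[[0.0298,-0.027,0],[0,0,0],0],[[0.0298,-0.027,0],[0,0,0],0]])

```text
clock: 2.15
eef_pos: [594.9, 97.0, 231.0]
tcp_rot: [3.142, 0.0, 0.301]
contact_force: [0.8, -0.5, 0.5]
opening: -0.001
```

play_rows(moves=[[[0,0,0.005],[0,0,-0.124],0],[[0,0,0.005],[0,0,-0.124],0],[[0,0,0.005],[0,0,-0.124],0],[[0,0,0.005],[0,0,-0.124],0],[[0,0,0.005],[0,0,-0.124],0],[[0,0,0.005],[0,0,-0.124],0],[[0,0,0.005],[0,0,-0.124],0],[[0,0,0.005],[0,0,-0.124],0],[[0,0,0.005],[0,0,-0.124],0],[[0,0,0.005],[0,0,-0.124],0],[[0,0,0.005],[0,0,-0.124],0],[[0,0,0.005],[0,0,-0.124],0],[[0,0,0.005],[0,0,-0.124],0],[[0,0,0.005],[0,0,-0.124],0],[[0,0,0.005],[0,0,-0.124],0],[[0,0,0.005],[0,0,-0.124],0],[[0,0,0.005],[0,0,-0.124],0],[[0,0,0.005],[0,0,-0.124],0],[[0,0,0],[0,0,-0.124],0],[[0,0,0],[0,0,-0.124],0]])

```text
clock: 4.15
eef_pos: [594.1, 95.4, 140.8]
tcp_rot: [-3.141, -0.001, 2.786]
contact_force: [1.2, -0.4, 0.2]
opening: 0.001
```

```bash
python3 -c "
from h import *
g=snap('wrist','w1');s=sense();print(s['clock'],s['eef_pos'],s['tcp_rot'],s['contact_force'])
for X in [(594.8,95.7,86),(654,122,75)]:print(proj(g,X))"
```

```text
4.2 [594.17582297  95.37573609 140.89889234] [-3.14125173e+00 -6.45803575e-04  2.79313318e+00] [ 0.26047054  0.15176256 -0.40175913]
[276.76998799 233.80284031]
[346.51817751 294.42924469]
```

View pics/w1.png

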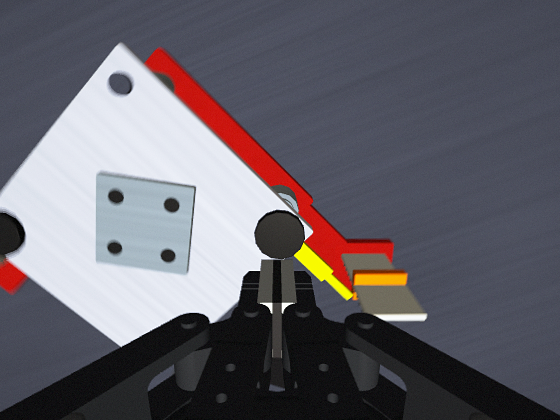

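Wrist view: the pad is centred at (279,233), as predicted. The pointer tip is at about (354,298), the orange clip at about (381,279), and the white top edge of the scale at about (395,317).

```bash
python3 -c "
from h import *
g=load('w1');cv2.imwrite('pics/w1z.png',cv2.resize(g['pixels'][245:325,330:435,::-1],None,fx=7,fy=7,interpolation=cv2.INTER_NEAREST))"
```

```text
(no output)
```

View pics/w1z.png

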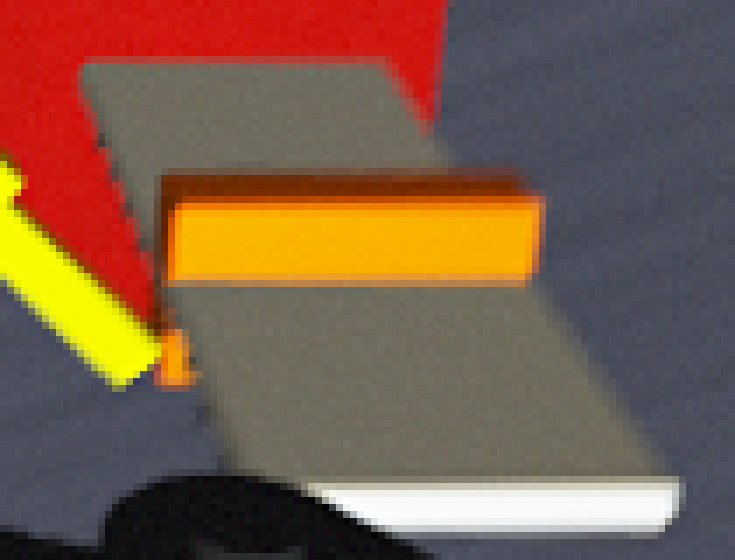

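Zoomed crop: the scale faces the camera. Its foot edge is at row 253.5 and its front top edge at row 313.6. The bright strip is the clip's top face, meeting the scale at row 285.2. The dark strip is the clip's front face. The pointer tip is centred at about (349.4,297.1).

```bash
cat >> h.py <<'E'
N=np.array([.933,-.359,0])
def onpl(g,uv,P,off=0):
    c,d=ray(g,uv);return c+d*((np.dot(N,P)-off-c@N)/(d@N))
E
python3 -c "
from h import *
g=load('w1')
P=onz(g,(401.4,313.6),100);print('top',P,P@N)
for n,uv,o in [('bottom',(362.6,253.5),0),('cliptop',(379.5,285.2),0),('frontTopEdge',(379.5,273.1),8.5),('frontBot',(379.5,269.4),8.5),('tip',(349.4,297.1),5)]:print(n,onpl(g,uv,P,o))
print(onz(g,(349.4,297.1),77), onz(g,(279,233.5),86))
"
```

```text
top [661.78209764 148.35803058 100.        ] 564.1821641182049
bottom [660.53256046 145.11062617  14.95923347]
cliptop [660.41749274 144.81157829  66.53175984]
frontTopEdge [652.2693287  147.31231074  65.56842322]
frontBot [652.80144132 148.69521069  60.11582267]
tip [646.69884122 123.08594635  90.36511193]
[655.26720141 123.1730106   77.        ] [595.07362281  96.97623537  86.        ]
```

play_rows(moves=[[[0,0,0.012],[0,0,0],0],[[0,0,0.012],[0,0,0],0],[[0,0,0.012],[0,0,0],0],[[0,0,0.011],[0,0,0],0],[[0,0,0],[0,0,0],0]])

```text
clock: 4.7
eef_pos: [593.0, 95.2, 92.0]
tcp_rot: [-3.14, -0.003, 2.78]
contact_force: [-0.2, -0.0, 0.2]
opening: 0.001
```

```bash
python3 -c "
from h import *
g=snap('wrist','w2');s=sense();print(s['clock'],s['eef_pos'],s['contact_force'])
print(proj(g,(655,123,75)))
cv2.imwrite('pics/w2z.png',cv2.resize(g['pixels'][250:365,330:460,::-1],None,fx=6,fy=5,interpolation=cv2.INTER_NEAREST))"
```

```text
4.75 [593.63707735  95.28164028  92.97174158] [-0.20927236 -0.82525492 -0.28928246]
[367.58453031 345.27160706]
```

View pics/w2z.png

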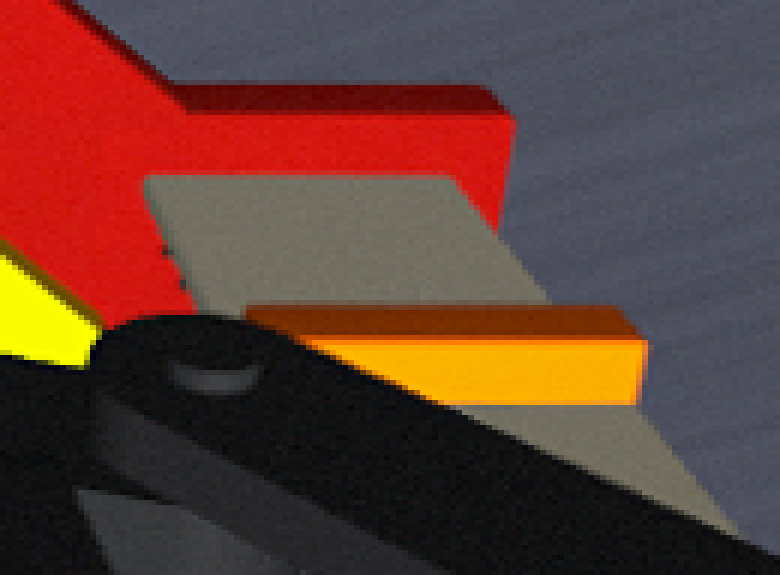

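The knuckle hides the scale at this height, but the clip's right-hand corners are visible here as well: front top at (437.2,317.9), front bottom at (432.0,310.9), and the clip-scale junction at (435.7,330.3). I'll triangulate them with the earlier view.

```bash
python3 -c "
from h import *
a=load('w1');b=load('w2')
for n,u,v in [('FT',(407.1,272.8),(437.2,317.9)),('FB',(403.1,269.2),(432.0,310.9)),('J',(405.6,285.1),(435.7,330.3)),('footL',(340.9,253.6),(353.5,284.9)),('footR',(384.5,253.6),(405,284.9))]:
    X=tri([(a,u),(b,v)]);print(n,X.round(1),'N',X@N,'res',proj(a,X)-u)
P=onz(b,(405,284.9),10.);print(P@N)
for off,uv in [(0,(435.7,330.3)),(8.5,(437.2,317.9)),(8.5,(432.0,310.9))]:
  print(onpl(b,uv,P,off))
# plane from clip: using w2 with N=563..565
for k in (562,564,566):
  Q=N*k/(N@N);print(k,[onpl(b,uv,Q,o)[2].round(1) for o,uv in [(0,(405,284.9)),(0,(435.7,330.3)),(8.5,(437.2,317.9)),(8.5,(432,310.9))]],[onpl(a,uv,Q,o)[2].round(1) for o,uv in [(0,(384.5,253.6)),(0,(405.6,285.1)),(8.5,(407.1,272.8)),(8.5,(403.1,269.2)),(0,(401.4,313.6))]])
"
```

```text
FT [656.6 163.2  69. ] N 554.0429514467897 res [-1.10561448  0.60791765]
FB [658.8 163.5  59.6] N 555.9228137841161 res [-0.63990331  0.36963725]
J [668.4 161.5  63.9] N 565.6618435597352 res [-0.45716867  0.25109527]
footL [654.4 128.3  15. ] N 564.5207445145969 res [-0.38471021  0.13031289]
footR [666.8 161.2  15.2] N 564.2595338704142 res [-0.49951853  0.27669812]
567.348067759127
[670.28189833 161.62936874  61.77594942]
[662.10107508 164.04522365  62.44614322]
[662.07168679 163.96884684  55.53711685]
562 [np.float64(19.7), np.float64(69.2), np.float64(70.4), np.float64(63.8)] [np.float64(19.7), np.float64(70.1), np.float64(69.1), np.float64(63.9), np.float64(103.3)]
564 [np.float64(16.1), np.float64(66.4), np.float64(67.4), np.float64(60.7)] [np.float64(15.2), np.float64(66.5), np.float64(65.2), np.float64(59.9), np.float64(100.3)]
566 [np.float64(12.4), np.float64(63.7), np.float64(64.5), np.float64(57.6)] [np.float64(10.7), np.float64(62.9), np.float64(61.3), np.float64(55.9), np.float64(97.2)]
```

play_rows(moves=[[[0,0,-0.012],[0,0,0],0],[[0,0,0],[0,-0.12,0],0],[[0,0,0],[0,-0.12,0],0],[[0,0,0],[0,-0.12,0],0],[[0,0,0],[0,-0.12,0],0],[[0,0,0],[0,-0.12,0],0],[[0,0,0],[0,0,0],0]])

```text
clock: 5.45
eef_pos: [594.0, 89.1, 106.5]
tcp_rot: [-3.122, 0.499, 2.779]
contact_force: [-0.0, 0.3, -0.6]
opening: 0.005
```

```bash
python3 -c "
from h import *
g=snap('wrist','w3');s=sense();print(s['clock'],s['eef_pos'],s['tcp_rot'],s['contact_force'],s['qpos'])
print(proj(g,(655,123,75)),proj(g,(560,-122,75)))
"
```

```text
5.5 [594.51873771  89.43041149 106.52588631] [-3.12213616  0.49696165  2.77988161] [-0.90635049  0.57769946  0.4003734 ] [ 0.32954515  0.35934168  2.09090208 -0.8379813   0.44337599 -0.15095116]
[368.72827728 277.37098072] [-64.94333366 269.6304467 ]
```

View pics/w3.png

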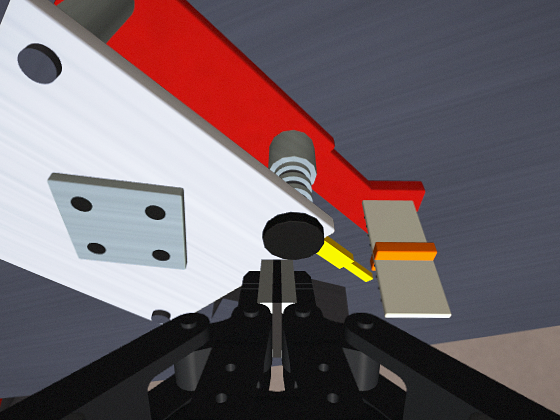

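Tilted view: pointer tip at (371,279), clip at (403,251), scale running from its foot at row 200 to its top edge at row 316. Nothing is hidden.

```bash
python3 -c "
from h import *
g=load('w3')
for c in (400,415):
  print(c,[(r,*g['pixels'][r,c]) for r in list(range(198,203))+list(range(240,263))+list(range(311,319))])
p=g['pixels'];print([(r,[tuple(p[r,c]) for c in (366,368,370,372,374)]) for r in range(272,284)])
"|sed 's/np.uint8(\([0-9]*\))/\1/g'
```

```text
400 [(198, 207, 17, 15), (199, 208, 15, 5), (200, 179, 97, 84), (201, 151, 146, 129), (202, 150, 145, 129), (240, 152, 148, 132), (241, 146, 146, 128), (242, 119, 61, 24), (243, 148, 54, 0), (244, 153, 59, 0), (245, 151, 58, 0), (246, 155, 59, 0), (247, 156, 60, 0), (248, 157, 58, 0), (249, 157, 60, 0), (250, 162, 62, 0), (251, 237, 103, 0), (252, 252, 150, 0), (253, 250, 159, 0), (254, 249, 160, 0), (255, 250, 159, 0), (256, 249, 158, 0), (257, 250, 161, 0), (258, 251, 163, 0), (259, 252, 158, 0), (260, 180, 147, 107), (261, 146, 145, 133), (262, 149, 144, 127), (311, 149, 144, 126), (312, 139, 133, 115), (313, 206, 204, 182), (314, 247, 249, 243), (315, 251, 252, 253), (316, 255, 255, 255), (317, 189, 192, 201), (318, 84, 87, 96)]
415 [(198, 207, 14, 7), (199, 208, 24, 12), (200, 207, 22, 13), (201, 210, 21, 17), (202, 207, 17, 7), (240, 150, 147, 128), (241, 149, 146, 129), (242, 119, 76, 44), (243, 153, 55, 0), (244, 153, 59, 0), (245, 154, 60, 0), (246, 155, 60, 0), (247, 157, 59, 0), (248, 155, 57, 0), (249, 155, 60, 0), (250, 163, 62, 0), (251, 227, 97, 0), (252, 253, 148, 0),
[... 674 characters left out ...]
 0), (111, 92, 53), (75, 80, 96)]), (276, [(250, 249, 0), (253, 253, 0), (185, 164, 0), (119, 92, 40), (77, 82, 95)]), (277, [(249, 248, 0), (251, 250, 0), (251, 250, 0), (144, 118, 19), (76, 79, 97)]), (278, [(248, 248, 0), (250, 249, 0), (254, 255, 0), (226, 219, 15), (80, 84, 103)]), (279, [(250, 250, 0), (252, 252, 0), (253, 252, 0), (156, 158, 71), (81, 84, 98)]), (280, [(255, 254, 0), (249, 248, 0), (160, 161, 77), (73, 77, 103), (78, 79, 96)]), (281, [(253, 251, 0), (122, 122, 93), (74, 79, 104), (81, 84, 100), (80, 82, 96)]), (282, [(70, 76, 108), (76, 78, 103), (77, 81, 96), (75, 78, 93), (75, 77, 92)]), (283, [(77, 81, 97), (73, 79, 93), (79, 79, 96), (79, 83, 97), (83, 88, 100)])]
```

```bash
python3 -c "
from h import *
g=load('w3')
P=onz(g,(400,312.8),100);print(P@N)
for k in (P@N,564,565,566):
  Q=N*k/(N@N)
  print(k,[(n,onpl(g,uv,Q,o)[2].round(1)) for n,o,uv in [('top',0,(400,312.8)),('foot',0,(385,200.3)),('J',0,(407,260.2)),('FT',8.3,(407,250.8)),('FB',8.3,(407,241.8)),('tip',-2,(371.5,276))]])
A=tri([(load('w1'),(401.4,313.6)),(g,(401.4+9,312.8))])
tt=tri([(load('w1'),(349.4,297.1)),(g,(371.0,278.5))]);print(tt,tt@N)
"
```

```text
562.4270965290481
562.4270965290481 [('top', np.float64(100.0)), ('foot', np.float64(15.2)), ('J', np.float64(65.8)), ('FT', np.float64(65.2)), ('FB', np.float64(58.5)), ('tip', np.float64(75.7))]
564 [('top', np.float64(99.2)), ('foot', np.float64(13.6)), ('J', np.float64(64.6)), ('FT', np.float64(64.0)), ('FB', np.float64(57.2)), ('tip', np.float64(74.7))]
565 [('top', np.float64(98.6)), ('foot', np.float64(12.5)), ('J', np.float64(63.9)), ('FT', np.float64(63.2)), ('FB', np.float64(56.4)), ('tip', np.float64(74.0))]
566 [('top', np.float64(98.1)), ('foot', np.float64(11.5)), ('J', np.float64(63.1)), ('FT', np.float64(62.4)), ('FB', np.float64(55.6)), ('tip', np.float64(73.3))]
[656.72420713 123.59891634  74.8637307 ] 568.3516742809021
```

Clip centre ≈ 61.3 mm, so the pointer must drop ≈ 13.8 mm and the pad ≈ 9 mm. I'll set the tool upright again, with a yaw of about 2.2 so the tip stays in view while pressing.

play_rows(moves=[[[0,0,0],[0,0.125,0],0],[[0,0,0],[0,0.125,0],0],[[0,0,0],[0,0.125,0],0],[[0,0,0],[0,0.125,0],0],[[0,0,0],[0,0,0.145],0],[[0,0,0],[0,0,0.145],0],[[0,0,0],[0,0,0.145],0],[[0,0,0],[0,0,0.145],0],[[0,0,0],[0,0,0],0],[[0,0,0],[0,0,0],0]])

```text
clock: 6.5
eef_pos: [595.8, 84.3, 105.9]
tcp_rot: [3.117, 0.088, 2.184]
contact_force: [0.2, -0.8, -0.6]
opening: 0.003
```

```bash
cat > e.py <<'E'
from h import *
from scipy.spatial.transform import Rotation as Ro
import sys
def err(tgt):
    s=sense();R=Ro.from_euler('xyz',s['tcp_rot']).as_matrix()
    print(s['clock'],s['eef_pos'].round(1),s['tcp_rot'].round(3),s['contact_force'].round(1))
    print('shift tool mm',(R.T@(np.array(tgt)-s['eef_pos'])).round(1),'untilt',(Ro.from_matrix(R.T@Ro.from_euler('xyz',[np.pi,0,s['tcp_rot'][2]]).as_matrix()).as_rotvec()).round(3))
err([float(v) for v in sys.argv[1:4]])
E
python3 e.py 595 96.5 90
```

```text
6.5 [595.8  84.3 105.9] [3.117 0.088 2.184] [ 0.2 -0.8 -0.6]
shift tool mm [11.7  6.  15. ] untilt [0.024 0.088 0.001]
```

play_rows(moves=[[[0.006,0.003,0],[0.012,0.044,0],0],[[0.006,0.003,0],[0.012,0.044,0],0],[[0,0,0.005],[0,0,0],0],[[0,0,0.005],[0,0,0],0],[[0,0,0],[0,0,0],0],[[0,0,0],[0,0,0],0]])

```text
clock: 7.1
eef_pos: [592.5, 96.9, 94.0]
tcp_rot: [-3.14, 0.002, 2.181]
contact_force: [0.3, 0.2, -0.5]
opening: -0.003
```

```bash
python3 e.py 595 96.5 90
```

```text
7.1 [592.5  96.9  94. ] [-3.140e+00  2.000e-03  2.181e+00] [ 0.3  0.2 -0.5]
shift tool mm [-1.8  1.9  4. ] untilt [-0.002  0.002 -0.   ]
```

play_rows(moves=[[[-0.0018,0.0019,0.003],[0,0,0],0],[[0,0,0.003],[0,0,0],0],[[0,0,0.002],[0,0,0],0],[[0,0,0.002],[0,0,0],0],[[0,0,0.002],[0,0,0],0],[[0,0,0.002],[0,0,0],0],[[0,0,0],[0,0,0],0],[[0,0,0],[0,0,0],0]])

```text
clock: 7.9
eef_pos: [595.8, 96.5, 80.8]
tcp_rot: [-3.141, 0.002, 2.18]
contact_force: [-1.3, -0.1, 6.6]
opening: -0.002
```

```bash
python3 e.py 595 96.5 77; python3 -c "
from h import *
g=snap('wrist','w4');snap('side','s4');print(sense()['eef_pos'],sense()['contact_force'])
print([proj(g,(656,123.3,z)) for z in (75,68,61)])"
```

```text
7.9 [595.8  96.5  80.8] [-3.141e+00  2.000e-03  2.180e+00] [-1.3 -0.1  6.6]
shift tool mm [ 0.4 -0.7  3.8] untilt [-0.001  0.002 -0.   ]
[595.82802426  96.53167319  80.81212136] [-1.57611988 -0.53920542  6.22678897]
[array([414.3192457 , 296.78510307]), array([409.10681919, 289.13520102]), array([404.26896705, 282.04003928])]
```

View pics/w4.png

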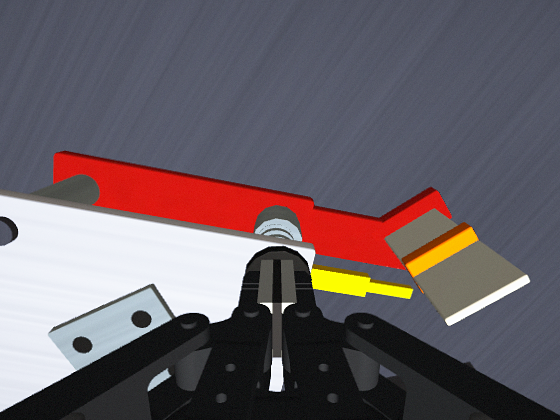

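Wrist view while lightly pressed (6 N): pointer tip at about (412,293), orange clip at (443,250), both in clear view.

```bash
cat > tip.py <<'E'
from h import *
def tipL(f,side=1,W=25,box=None):
    g=load(f);h=cv2.cvtColor(g['pixels'],cv2.COLOR_RGB2HSV)
    m=cv2.inRange(h,(26,150,190),(34,255,255))  # lit top face
    n,l,st,c=cv2.connectedComponentsWithStats(m)
    i=1+np.argmax(st[1:,4]);p=np.argwhere(l==i)[:,::-1].astype(float)
    mu=p.mean(0);w=np.linalg.svd(p-mu,full_matrices=False)[2][0]; w*=np.sign(w[0])*side
    t=(p-mu)@w;e=p[t>t.max()-6];return g,e.mean(0)+w*(t.max()-((e-mu)@w).mean()+.4)
E
python3 -c "
from tip import *
gs=[tipL(f) for f in('w1','w3','w4')]
for g,u in gs:print(u)
X=tri(gs[:2]);print('rest',X,[proj(g,X)-u for g,u in gs[:2]])
g,u=gs[2]
for dz in (0,4,8,12,14):print(dz,proj(g,X-[0,0,dz]))
# static check: white scale top outer corners
c,d=ray(g,u);print('z best',min(((np.linalg.norm(np.cross(X-[0,0,z]-c,d)),z) for z in np.arange(0,20,.2))))
g,u=gs[2];P=g['pixels']
cv2.imwrite('pics/w4z.png',cv2.resize(P[205:335,370:540,::-1],None,fx=4.6,fy=4.6,interpolation=cv2.INTER_NEAREST))
"
```

```text
[350.2486903  297.46399304]
[370.96359402 280.29204882]
[411.85619672 293.48277104]
rest [656.04319896 123.73599675  76.53321064] [array([ 0.19341801, -0.02451306]), array([-0.21938385,  0.00476586])]
0 [416.2169461  297.90155824]
4 [413.12142634 293.39409386]
8 [410.15804354 289.08087696]
12 [407.31865361 284.94981044]
14 [405.94308862 282.94907033]
z best (np.float64(0.5081823018954409), np.float64(4.4))
```

View pics/w4z.png

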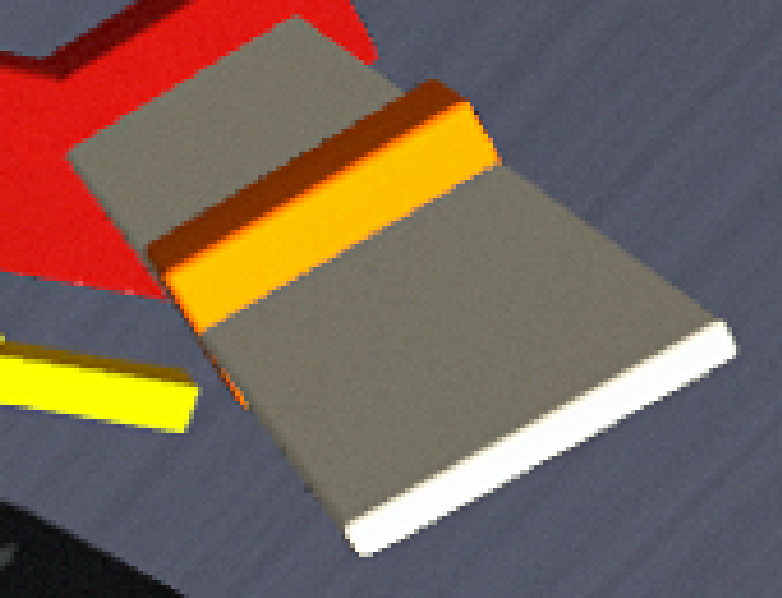

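Zoomed crop: the tip's end face spans (407–413, 287–299), and the clip's top-face corners are crisp. These static corners let me check the bias between views.

```bash
python3 -c "
from tip import *
a=load('w1');b=load('w3');c=load('w4')
for n,z,u,v in [('topR',100,(426.2,313.4),(526.5,274.5)),('JR',65.3,(405.6,285.1),(477.8,239.7)),('FTR',65.3,(407.1,272.8),(471,226.7)),('FTL',65.3,(354.9,273.5),(405.6,263.6)),('JL',65.3,(353.1,284.8),(413,276.7))]:
    X=onz(a,u,z);print(n,X.round(1),'w4 pred-obs',(proj(c,X)-v).round(1),'tri',tri([(a,u),(c,v)]).round(1))
"
```

```text
topR [666.9 162.1 100. ] w4 pred-obs [-0.1 -3. ] tri [663.2 161.1 104.8]
JR [667.4 161.6  65.3] w4 pred-obs [ 0.9 -0.8] tri [665.5 161.   67.9]
FTR [658.7 164.8  65.3] w4 pred-obs [-0.7 -2.9] tri [655.  163.6  72. ]
FTL [646.9 131.9  65.3] w4 pred-obs [-0.8  0.1] tri [647.7 131.9  64.3]
JL [654.6 128.3  65.3] w4 pred-obs [-1.1  0.6] tri [656.2 128.4  62.9]
```

```bash
python3 -c "
from h import *
a=load('s0');b=load('s4')
X=np.array([656,123.5,75.])
print([proj(a,X-[0,0,d]).round(2) for d in (0,5,8)])
for g in(a,b):
  p=g['pixels'][165:195,300:335].astype(float)
  y=np.clip(np.minimum(p[...,0],p[...,1])-p[...,2]-60-0,0,None)*(p[...,1]>.72*p[...,0])
  r,c=np.mgrid[165:195,300:335];print(y.sum(),(r*y).sum()/y.sum(),(c*y).sum()/y.sum())
  m=(y>40);print(np.argwhere(m)[:,1].min()+300,np.argwhere(m)[:,1].max()+300)
  print({cc:round((r*y)[:,cc-300].sum()/max(1,y[:,cc-300].sum()),2) for cc in range(307,323,2)})
"
```

```text
[array([322.16, 177.26]), array([322.03, 178.59]), array([321.96, 179.39])]
7222.0 180.5055386319579 314.0458321794517
307 322
{307: np.float64(182.91), 309: np.float64(182.88), 311: np.float64(182.03), 313: np.float64(181.21), 315: np.float64(180.65), 317: np.float64(179.31), 319: np.float64(178.19), 321: np.float64(176.45)}
7210.0 181.57614424410542 314.05478502080445
307 322
{307: np.float64(183.94), 309: np.float64(183.9), 311: np.float64(183.15), 313: np.float64(182.23), 315: np.float64(181.67), 317: np.float64(180.49), 319: np.float64(179.4), 321: np.float64(177.53)}
```

Wrist and side cameras agree: the tip has dropped about 4.5 mm at TCP z 80.8, so contact is at about 83.8 and the target TCP is about 74.8. I'll approach in two steps.

play_rows(moves=[[[0,0,0.0015],[0,0,0],0],[[0,0,0.0015],[0,0,0],0],[[0,0,0.0015],[0,0,0],0],[[0,0,0],[0,0,0],0],[[0,0,0],[0,0,0],0]])

```text
clock: 8.5
eef_pos: [596.0, 96.6, 76.5]
tcp_rot: [-3.141, 0.002, 2.18]
contact_force: [-1.2, 0.3, 7.6]
opening: -0.001
```

```bash
cat > chk.py <<'E'
import sys
from tip import *
def sideshift(f0,f1,box):
    o=[]
    for f in(f0,f1):
        x0,y0,x1,y1=box;p=load(f)['pixels'][y0:y1,x0:x1].astype(float)
        y=np.clip(np.minimum(p[...,0],p[...,1])-p[...,2]-60,0,None)*(p[...,1]>.72*p[...,0])
        r,c=np.mgrid[y0:y1,x0:x1];w=y.sum(0);cc=np.where(w>150)[0];o.append({k+x0:(r*y)[:,k].sum()/w[k] for k in cc})
    return {k:round(o[1][k]-o[0][k],2) for k in o[0] if k in o[1]}
if __name__=='__main__':
    f=sys.argv[1];snap('wrist','w'+f);snap('side','s'+f);s=sense();print(s['clock'],s['eef_pos'].round(1),s['contact_force'].round(1))
    X=np.array([656,123.7,76.5]);g,u=tipL('w'+f)
    print(u,'z',[(d,proj(g,X-[0,0,d]).round(1)+[1,-.4]) for d in(8,12,14,16)])
    print('side drop mm/.266:',{k:round(v/.266,1) for k,v in sideshift('s0','s'+f,(300,165,335,195)).items()})
E
python3 chk.py 5
```

```text
8.6 [596.   96.6  76.5] [-1.2 -0.   7.9]
[410.12702118 290.94411452] z [(8, array([413.9, 293.1])), (12, array([410.9, 288.8])), (14, array([409.5, 286.7])), (16, array([408.1, 284.6]))]
side drop mm/.266: {np.int64(308): np.float64(8.9), np.int64(309): np.float64(8.5), np.int64(310): np.float64(8.0), np.int64(311): np.float64(8.5), np.int64(312): np.float64(8.6), np.int64(313): np.float64(9.0), np.int64(314): np.float64(9.5), np.int64(315): np.float64(9.2), np.int64(316): np.float64(9.1), np.int64(317): np.float64(9.7), np.int64(318): np.float64(9.0), np.int64(319): np.float64(10.5), np.int64(320): np.float64(8.5), np.int64(321): np.float64(6.7)}
```

play_rows(moves=[[[0,0,0.0008],[0,0,0],0],[[0,0,0.0008],[0,0,0],0],[[0,0,0],[0,0,0],0],[[0,0,0],[0,0,0],0]])

```text
clock: 9.0
eef_pos: [596.0, 96.6, 75.0]
tcp_rot: [-3.141, 0.002, 2.18]
contact_force: [-1.4, 0.1, 8.4]
opening: -0.002
```

```bash
python3 chk.py 6;python3 -c "
from h import *
g=load('w6');cv2.imwrite('pics/w6z.png',cv2.resize(g['pixels'][205:335,370:540,::-1],None,fx=4.6,fy=4.6,interpolation=cv2.INTER_NEAREST))"
```

```text
9.1 [596.   96.6  75. ] [-2.4 -0.3  8.7]
[409.06300197 290.46965909] z [(8, array([415. , 294.7])), (12, array([412. , 290.3])), (14, array([410.5, 288.2])), (16, array([409.1, 286.1]))]
side drop mm/.266: {np.int64(308): np.float64(10.3), np.int64(309): np.float64(10.2), np.int64(310): np.float64(9.9), np.int64(311): np.float64(10.5), np.int64(312): np.float64(10.5), np.int64(313): np.float64(10.9), np.int64(314): np.float64(11.1), np.int64(315): np.float64(10.8), np.int64(316): np.float64(10.9), np.int64(317): np.float64(11.5), np.int64(318): np.float64(12.0), np.int64(319): np.float64(13.0), np.int64(320): np.float64(9.2), np.int64(321): np.float64(8.9)}
```

View pics/w6z.png

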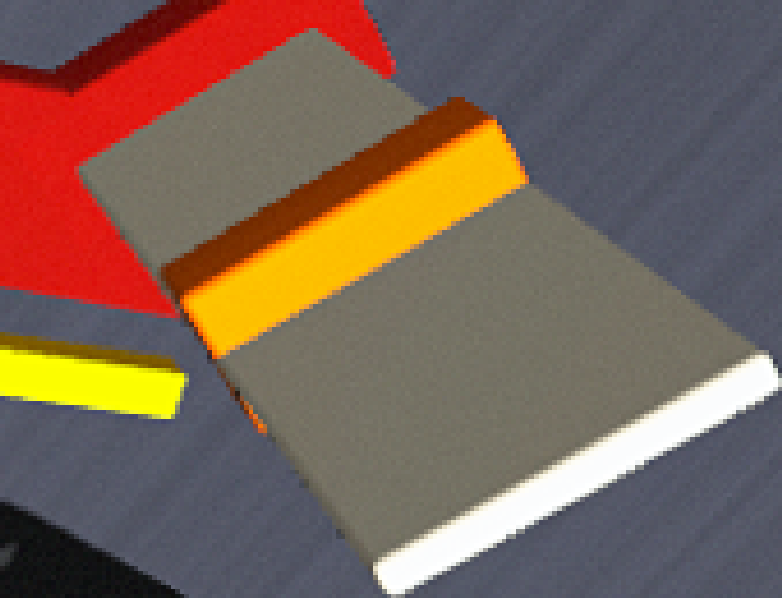

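Pressed crop: the tip end's top face is at about (409,290). Clip corners: front top left (409.1,269.1), junction left (415.8,282.3). I'll use these to correct the bias in this exact view.

```bash
python3 -c "
from tip import *
a=load('w1');g,u=tipL('w6')
B=[]
for z,p,v in [(65.3,(354.9,273.5),(409.1,269.1)),(65.3,(353.1,284.8),(415.8,282.3))]:
    X=onz(a,p,z);b=proj(g,X)-v;B.append(b);print(b)
b=np.mean(B,0);A=2*0
for sh in (0,.5):
  best=[]
  for d in np.arange(8,18,.25):
    X=np.array([656,123.7,76.5])-[sh*.91,sh*.41,d];e=proj(g,X)-b-u;best.append((np.hypot(*e),d,e.round(1)))
  print(min(best,key=lambda t:t[0]))
"
```

```text
[-0.48464848 -0.1385673 ]
[0.06087767 0.68165443]
(np.float64(1.7490905661790543), np.float64(13.0), array([ 1.4, -1.1]))
(np.float64(1.0287741442876221), np.float64(12.25), array([ 0.9, -0.4]))
```

Drop ≈ 12.8 mm against a target of ≈ 13.8. I'll go 0.5 mm lower, hold, look again and then release.

play_rows(moves=[[[0,0,0.0005],[0,0,0],0],[[0,0,0],[0,0,0],0],[[0,0,0],[0,0,0],0],[[0,0,0],[0,0,0],0],[[0,0,0],[0,0,0],0],[[0,0,0],[0,0,0],0],[[0,0,0],[0,0,0],0],[[0,0,0],[0,0,0],0],[[0,0,0],[0,0,0],0],[[0,0,0],[0,0,0],0],[[0,0,0],[0,0,0],0],[[0,0,0],[0,0,0],0]])

```text
clock: 10.3
eef_pos: [596.0, 96.6, 74.5]
tcp_rot: [-3.141, 0.002, 2.18]
contact_force: [-1.5, -0.3, 9.7]
opening: -0.001
```

```bash
python3 chk.py 7|cut -c1-900
```

```text
10.4 [596.   96.6  74.5] [-1.2  0.7  7.9]
[409.11583081 290.11021161] z [(8, array([415.3, 295.2])), (12, array([412.3, 290.8])), (14, array([410.8, 288.7])), (16, array([409.4, 286.6]))]
side drop mm/.266: {np.int64(308): np.float64(10.6), np.int64(309): np.float64(10.3), np.int64(310): np.float64(10.5), np.int64(311): np.float64(11.1), np.int64(312): np.float64(11.2), np.int64(313): np.float64(11.3), np.int64(314): np.float64(11.4), np.int64(315): np.float64(11.2), np.int64(316): np.float64(11.4), np.int64(317): np.float64(13.1), np.int64(318): np.float64(12.8), np.int64(319): np.float64(13.3), np.int64(320): np.float64(9.4), np.int64(321): np.float64(9.4)}
```

Drop ≈ 13.5 mm, held for more than 1 s. Now I release and move above the right pad for the same tilted look.

play_rows(moves=[[[0,0,-0.003],[0,0,0],0],[[0,0,-0.003],[0,0,0],0],[[0,0,-0.003],[0,0,0],0],[[0,0,-0.003],[0,0,0],0],[[0,0,-0.012],[0,0,0],0],[[0,0,-0.012],[0,0,0],0],[[-0.0119,-0.0178,0],[0,0,0],0],[[-0.0119,-0.0178,0],[0,0,0],0],[[-0.0119,-0.0178,0],[0,0,0],0],[[-0.0119,-0.0178,0],[0,0,0],0],[[-0.0119,-0.0178,0],[0,0,0],0],[[-0.0119,-0.0178,0],[0,0,0],0],[[-0.0119,-0.0178,0],[0,0,0],0],[[-0.0119,-0.0178,0],[0,0,0],0],[[0,0,0],[0,0,-0.15],0],[[0,0,0],[0,0,-0.15],0],[[0,0,0],[0,0,-0.15],0],[[0,0,0],[0,0,-0.15],0],[[0,0,0],[0,0,0],0]])

```text
clock: 12.3
eef_pos: [533.7, -63.1, 110.9]
tcp_rot: [-3.139, 0.002, 2.783]
contact_force: [-0.6, 0.1, 0.5]
opening: 0.002
```

```bash
python3 e.py 533.8 -63 112; python3 -c "
from chk import *
snap('wrist','w8');snap('side','s8')
print({k:round(v/.266,1) for k,v in sideshift('s0','s8',(300,165,335,195)).items()})"
```

```text
12.3 [533.7 -63.1 110.9] [-3.139e+00  2.000e-03  2.783e+00] [-0.6  0.1  0.5]
shift tool mm [-0.1  0.1 -1.1] untilt [-0.002  0.002 -0.   ]
{np.int64(307): np.float64(-0.1), np.int64(308): np.float64(-0.0), np.int64(309): np.float64(-0.0), np.int64(310): np.float64(-0.0), np.int64(311): np.float64(0.0), np.int64(312): np.float64(-0.0), np.int64(313): np.float64(0.0), np.int64(314): np.float64(0.0), np.int64(315): np.float64(-0.0), np.int64(316): np.float64(-0.0), np.int64(317): np.float64(0.0), np.int64(318): np.float64(-0.0), np.int64(319): np.float64(0.0), np.int64(320): np.float64(2.8), np.int64(321): np.float64(3.3), np.int64(322): np.float64(0.1)}
```

play_rows(moves=[[[0,0,0],[0,-0.1,0],0],[[0,0,0],[0,-0.1,0],0],[[0,0,0],[0,-0.1,0],0],[[0,0,0],[0,-0.1,0],0],[[0,0,0],[0,-0.1,0],0],[[0,0,0],[0,0,0],0],[[0,0,0],[0,0,0],0]])

```text
clock: 13.1
eef_pos: [533.7, -67.3, 110.6]
tcp_rot: [-3.128, 0.453, 2.778]
contact_force: [0.4, 0.4, -0.5]
opening: 0.0
```

```bash
python3 e.py 533.8 -63 100; python3 -c "
from h import *
g=snap('wrist','w9');a=load('w8')
cv2.imwrite('pics/w89.png',cv2.resize(np.vstack([a['pixels'][150:350,60:330],g['pixels'][150:350,60:330]])[:,:,::-1],None,fx=1.5*1,fy=1.5,interpolation=cv2.INTER_CUBIC))
print(proj(g,(560.3,-122,75)),proj(a,(560.3,-122,75)))"
```

```text
13.1 [533.7 -67.3 110.6] [-3.128  0.453  2.778] [ 0.4  0.4 -0.5]
shift tool mm [5.9 4.2 8.8] untilt [-0.013  0.453 -0.003]
[206.53171406 274.08266176] [195.45817864 319.38122997]
```

View pics/w89.png

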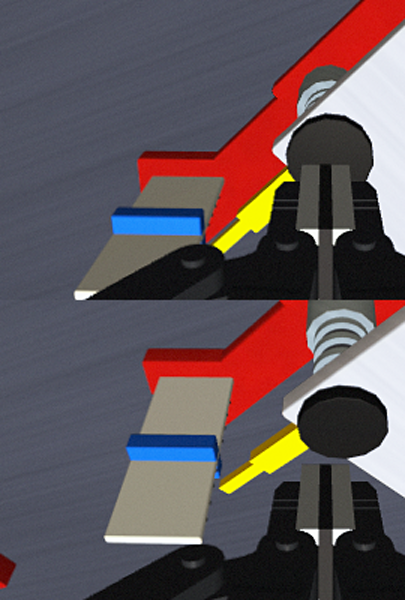

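The left pointer is fully back, with zero shift. Right side, tilted view (lower half): blue clip at about (175,248), scale foot at row 202, scale top at row 308, pointer tip at (209,277).

```bash
python3 -c "
from h import *
g=load('w9')
for c in (150,165,180):
  p=g['pixels'][:,c].astype(int);print(c,[(r,*p[r]) for r in list(range(199,204))+list(range(236,262))+list(range(304,313))] if c==165 else [(r,*p[r]) for r in list(range(236,244))+list(range(252,262))+list(range(304,311))])
p=g['pixels'].astype(int)
for r in range(270,282):print(r,[tuple(p[r,c]) for c in range(203,213)])
"
```

```text
150 [(236, np.int64(82), np.int64(85), np.int64(99)), (237, np.int64(84), np.int64(87), np.int64(100)), (238, np.int64(80), np.int64(84), np.int64(94)), (239, np.int64(40), np.int64(54), np.int64(81)), (240, np.int64(7), np.int64(47), np.int64(110)), (241, np.int64(8), np.int64(45), np.int64(109)), (242, np.int64(14), np.int64(49), np.int64(113)), (243, np.int64(12), np.int64(47), np.int64(110)), (252, np.int64(24), np.int64(135), np.int64(248)), (253, np.int64(24), np.int64(137), np.int64(248)), (254, np.int64(26), np.int64(135), np.int64(248)), (255, np.int64(23), np.int64(134), np.int64(250)), (256, np.int64(47), np.int64(134), np.int64(252)), (257, np.int64(139), np.int64(145), np.int64(156)), (258, np.int64(154), np.int64(145), np.int64(121)), (259, np.int64(152), np.int64(144), np.int64(128)), (260, np.int64(154), np.int64(149), np.int64(130)), (261, np.int64(155), np.int64(147), np.int64(131)), (304, np.int64(149), np.int64(145), np.int64(127)), (305, np.int64(150), np.int64(144), np.int64(126)), (306, np.int64(146), np.int64(140), np.int64(121)), (307, np.int64(201), np.int64
[... 8235 characters left out ...]
4(79), np.int64(81), np.int64(94)), (np.int64(76), np.int64(78), np.int64(94)), (np.int64(76), np.int64(80), np.int64(93)), (np.int64(77), np.int64(80), np.int64(96)), (np.int64(73), np.int64(77), np.int64(97)), (np.int64(73), np.int64(77), np.int64(95))]
281 [(np.int64(78), np.int64(80), np.int64(94)), (np.int64(78), np.int64(80), np.int64(93)), (np.int64(81), np.int64(86), np.int64(99)), (np.int64(76), np.int64(79), np.int64(93)), (np.int64(80), np.int64(83), np.int64(98)), (np.int64(78), np.int64(80), np.int64(95)), (np.int64(79), np.int64(80), np.int64(96)), (np.int64(78), np.int64(82), np.int64(95)), (np.int64(79), np.int64(83), np.int64(97)), (np.int64(80), np.int64(81), np.int64(96))]
```

```bash
python3 -c "
from tip import *
g=load('w9')
P=onz(g,(165,307.0),100);print(P@N)
for k in (P@N,P@N+1,564):
  Q=N*k/(N@N)
  print(k,[(n,onpl(g,uv,Q,o)[2].round(1)) for n,o,uv in [('top',0,(165,307)),('foot',0,(185,202)),('J',0,(165,257.2)),('FT',8.3,(165,247.6)),('FB',8.3,(165,239.2)),('tip',-2,(206.5,273.5))]])
_,u=tipL('w9',-1);a,v=tipL('w8',-1);print(u,v,'(w8 may be hidden)')
for z in (75,76.5,77):print(z,onz(g,u,z),onz(g,u,z)@N)
"; python3 e.py 534 -63 95
```

```text
562.5349210203294
562.5349210203294 [('top', np.float64(100.0)), ('foot', np.float64(15.9)), ('J', np.float64(65.8)), ('FT', np.float64(65.3)), ('FB', np.float64(58.7)), ('tip', np.float64(76.1))]
563.5349210203294 [('top', np.float64(99.4)), ('foot', np.float64(14.8)), ('J', np.float64(65.0)), ('FT', np.float64(64.4)), ('FB', np.float64(57.8)), ('tip', np.float64(75.3))]
564 [('top', np.float64(99.1)), ('foot', np.float64(14.3)), ('J', np.float64(64.6)), ('FT', np.float64(64.0)), ('FB', np.float64(57.3)), ('tip', np.float64(75.0))]
[207.08589123 277.37514856] [205.22130102 315.73981615] (w8 may be hidden)
75 [ 563.3050384 -123.2754674   75.       ] 569.8194936196644
76.5 [ 561.5599887  -122.06449983   76.5       ] 567.7566248976797
77 [ 560.97830547 -121.66084398   77.        ] 567.0690019903515
13.15 [534.2 -67.4 110.8] [-3.128  0.453  2.778] [-0.1  0.5 -0.1]
shift tool mm [ 8.5  4.2 13.3] untilt [-0.013  0.453 -0.003]
```

Blue clip: nearly the same height (drop ≈ 14 mm). I'll go upright again, mirror the yaw, and centre on the right pad.

play_rows(moves=[[[0,0,0],[0,0.113,0],0],[[0,0,0],[0,0.113,0],0],[[0,0,0],[0,0.113,0],0],[[0,0,0],[-0.013,0.114,0],0],[[0,0,0],[0,0,-0.145],0],[[0,0,0],[0,0,-0.145],0],[[0,0,0],[0,0,-0.145],0],[[0,0,0],[0,0,-0.145],0],[[0,0,0],[0,0,0],0],[[0,0,0],[0,0,0],0]])

```text
clock: 14.15
eef_pos: [534.1, -70.6, 110.3]
tcp_rot: [-3.113, 0.032, -2.938]
contact_force: [-0.2, -0.4, -0.2]
opening: 0.001
```

```bash
python3 e.py 534 -63.2 90
```

```text
14.15 [534.1 -70.6 110.3] [-3.113  0.032 -2.938] [-0.2 -0.4 -0.2]
shift tool mm [-0.7  7.8 20.2] untilt [-0.029  0.032 -0.   ]
```

play_rows(moves=[[[-0.0003,0.004,0.002],[-0.015,0.016,0],0],[[-0.0004,0.004,0.005],[-0.014,0.016,0],0],[[0,0,0.005],[0,0,0],0],[[0,0,0.005],[0,0,0],0],[[0,0,0],[0,0,0],0],[[0,0,0],[0,0,0],0]])

```text
clock: 14.75
eef_pos: [532.3, -63.1, 92.6]
tcp_rot: [-3.14, -0.002, -2.934]
contact_force: [0.4, -0.3, 0.5]
opening: -0.003
```

```bash
python3 e.py 534 -63.2 81; python3 -c "
from tip import *
g=snap('wrist','w10');snap('side','s10');_,u=tipL('w10',-1);print(u,[proj(g,(561,-122,z)).round(1) for z in(76.5,70,63)])"
```

```text
14.75 [532.3 -63.1  92.6] [-3.140e+00 -2.000e-03 -2.934e+00] [ 0.4 -0.3  0.5]
shift tool mm [-1.7 -0.4 11.6] untilt [-0.002 -0.002  0.   ]
[148.28907385 292.60974257] [array([147.8, 291. ]), array([152.1, 284.5]), array([156.4, 278. ])]
```

play_rows(moves=[[[-0.0017,-0.0004,0.003],[0,0,0],0],[[0,0,0.003],[0,0,0],0],[[0,0,0.002],[0,0,0],0],[[0,0,0.002],[0,0,0],0],[[0,0,0.002],[0,0,0],0],[[0,0,0.002],[0,0,0],0],[[0,0,0.0015],[0,0,0],0],[[0,0,0],[0,0,0],0],[[0,0,0],[0,0,0],0]])

```text
clock: 15.75
eef_pos: [534.9, -63.4, 77.9]
tcp_rot: [-3.139, -0.0, -2.934]
contact_force: [0.4, -0.8, 6.6]
opening: -0.003
```

```bash
cat > chr.py <<'E'
import sys
from tip import *
f=sys.argv[1];snap('wrist','w'+f);snap('side','s'+f);s=sense();print(s['clock'],s['eef_pos'].round(1),s['contact_force'].round(1))
g,u=tipL('w'+f,-1);b=np.array([.5,1.6])
for sh in(0,.5):
    r=[]
    for d in np.arange(4,22,.25):
        e=proj(g,np.array([561,-122,76.5])-[sh*.41,-sh*.91,d])+b-u;r.append((round(np.hypot(*e),2),d,e.round(1)))
    print(u,min(r,key=lambda t:t[0]))
a=load('s0');x0,y0,x1,y1=287,236,308,262
print('side px/mm',proj(a,(560,-121,70))-proj(a,(560,-121,75)),proj(a,(561,-122,75)))
o=[]
for n in('s0','s'+f):
    p=load(n)['pixels'][y0:y1,x0:x1].astype(float)
    y=np.clip(np.minimum(p[...,0],p[...,1])-p[...,2]-60,0,None)*(p[...,1]>.72*p[...,0])
    rr,cc=np.mgrid[y0:y1,x0:x1];w=y.sum(0);o.append((y.sum(),(rr*y).sum()/y.sum(),{k+x0:(rr*y)[:,k].sum()/w[k] for k in np.where(w>150)[0]}))
print([q[:2] for q in o],{int(k):round(float(o[1][2][k]-o[0][2][k]),2) for k in o[0][2] if k in o[1][2]})
E
python3 chr.py 11
```

```text
15.85 [534.9 -63.4  78. ] [-0.7  0.2  7.1]
[146.06569305 293.80387074] (np.float64(0.42), np.float64(9.25), array([-0.3, -0.3]))
[146.06569305 293.80387074] (np.float64(0.31), np.float64(8.75), array([0.3, 0.1]))
side px/mm [-0.07656768  1.26292834] [303.85709009 256.70080611]
[(np.float64(9884.0), np.float64(246.61088628085795)), (np.float64(10148.0), np.float64(248.39042175798187))] {291: 1.93, 292: 1.71, 293: 1.87, 294: 1.98, 295: 2.1, 296: 2.06, 297: 2.01, 298: 2.02, 299: 1.99, 300: 2.38, 301: 1.81}
```

All three estimates agree (≈ 9 mm). About 3.2 mm more at the pad.

play_rows(moves=[[[0,0,0.0015],[0,0,0],0],[[0,0,0.0015],[0,0,0],0],[[0,0,0],[0,0,0],0],[[0,0,0],[0,0,0],0]])

```text
clock: 16.25
eef_pos: [535.0, -63.4, 75.1]
tcp_rot: [-3.139, 0.0, -2.934]
contact_force: [-0.7, -0.3, 8.7]
opening: -0.0
```

```bash
python3 chr.py 12
```

```text
16.35 [535.  -63.4  75.1] [-0.7 -1.   7.6]
[146.9505549  292.25802883] (np.float64(0.37), np.float64(13.25), array([-0.4, -0.1]))
[146.9505549  292.25802883] (np.float64(0.39), np.float64(12.75), array([0.3, 0.3]))
side px/mm [-0.07656768  1.26292834] [303.85709009 256.70080611]
[(np.float64(9884.0), np.float64(246.61088628085795)), (np.float64(10430.0), np.float64(249.10930009587727))] {291: 2.4, 292: 2.32, 293: 2.67, 294: 2.81, 295: 2.85, 296: 2.96, 297: 2.89, 298: 3.0, 299: 3.1, 300: 3.1, 301: 2.61}
```

Drop ≈ 13.2 mm. A final 0.4 mm, hold about 1.2 s, then look.

play_rows(moves=[[[0,0,0.0004],[0,0,0],0],[[0,0,0],[0,0,0],0],[[0,0,0],[0,0,0],0],[[0,0,0],[0,0,0],0],[[0,0,0],[0,0,0],0],[[0,0,0],[0,0,0],0],[[0,0,0],[0,0,0],0],[[0,0,0],[0,0,0],0],[[0,0,0],[0,0,0],0],[[0,0,0],[0,0,0],0],[[0,0,0],[0,0,0],0],[[0,0,0],[0,0,0],0]])

```text
clock: 17.55
eef_pos: [535.0, -63.5, 74.7]
tcp_rot: [-3.139, 0.0, -2.934]
contact_force: [-1.3, -0.9, 8.9]
opening: 0.0
```

```bash
python3 chr.py 13
```

```text
17.65 [535.  -63.4  74.7] [-0.1 -0.9  8. ]
[147.05804993 291.96680829] (np.float64(0.29), np.float64(14.0), array([-0.2, -0.2]))
[147.05804993 291.96680829] (np.float64(0.46), np.float64(13.25), array([0.3, 0.4]))
side px/mm [-0.07656768  1.26292834] [303.85709009 256.70080611]
[(np.float64(9884.0), np.float64(246.61088628085795)), (np.float64(10308.0), np.float64(249.20857586340705))] {291: 2.61, 292: 2.44, 293: 2.82, 294: 2.84, 295: 2.93, 296: 3.04, 297: 2.94, 298: 3.36, 299: 3.19, 300: 3.45, 301: 2.69}
```

play_rows(moves=[[[0,0,-0.003],[0,0,0],0],[[0,0,-0.003],[0,0,0],0],[[0,0,-0.003],[0,0,0],0],[[0,0,-0.003],[0,0,0],0],[[0,0,-0.015],[0,0,0],0],[[0,0,-0.02],[0,0,0],0],[[0,0,-0.02],[0,0,0],0],[[0,0,-0.02],[0,0,0],0],[[0,0,0],[0,0,0],0],[[0,0,0],[0,0,0],0]])

```text
clock: 18.65
eef_pos: [534.2, -63.0, 160.8]
tcp_rot: [-3.14, -0.001, -2.934]
contact_force: [0.4, -0.0, -0.3]
opening: 0.001
```

```bash
python3 chr.py 14 | tail -1; python3 -c "
from h import *
s=sense();print(s['clock'],s['eef_pos'],s['contact_force'])
d=np.abs(load('s0')['pixels'].astype(int)-load('s14')['pixels']).max(2)
print('fixture area change',[(n,(d[y0:y1,x0:x1]>40).sum()) for n,(x0,y0,x1,y1) in dict(gusset=(278,195,312,222),bolt=(340,220,362,245),left=(300,160,336,200)).items()])"
```

```text
[(np.float64(9884.0), np.float64(246.61088628085795)), (np.float64(9997.0), np.float64(246.59877963389016))] {291: -0.01, 292: -0.0, 293: -0.02, 294: -0.01, 295: 0.0, 296: -0.02, 297: -0.01, 298: 0.0, 299: -0.03, 300: 0.0, 301: 0.0}
18.75 [533.62093672 -62.95455686 159.97833383] [-0.3287435  -0.17768405 -0.21978845]
fixture area change [('gusset', np.int64(368)), ('bolt', np.int64(0)), ('left', np.int64(136))]
```

```bash
python3 -c "
from h import *
a=load('s0');b=load('s14')
cv2.imwrite('pics/f.png',cv2.resize(np.hstack([g['pixels'][140:300,235:370] for g in(a,b)])[:,:,::-1],None,fx=2.9,fy=2.9,interpolation=cv2.INTER_CUBIC))"
```

```text
(no output)
```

View pics/f.png

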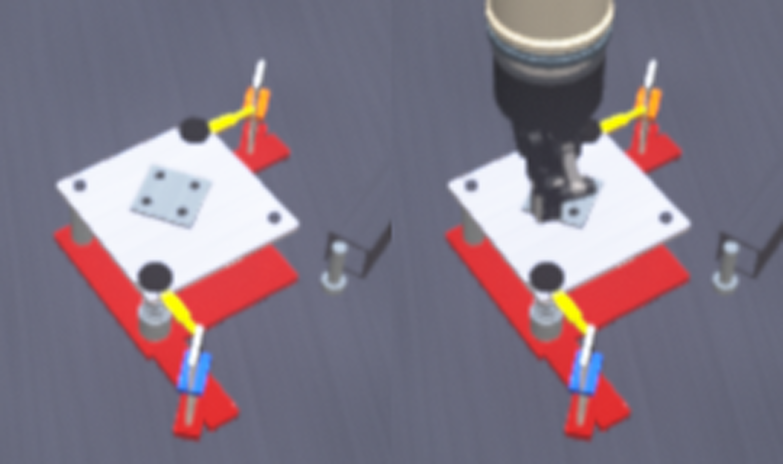

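The before and after views match. The pixel changes come from the gripper, which hovers clear and only covers part of the gusset. Both corners are up, and the gusset and bolt are unmoved. Handing in.

```bash
python3 -c "
from rig import *
print(sign_off())"
```

```text
the job is handed in; nothing more can be done
None
```

I pressed the orange-clip corner (left) first, then the blue-clip corner (right). Each was held at its clip for a little over a second and then let all the way up. I handed in at about 19 s with the gripper clear of everything.

- **Orange (left):** the pointer came down about 13.5 mm, against about 13.8 mm measured to the clip centre. The pressing force was 8–10 N.
- **Blue (right):** the pointer came down about 13.7 mm, against about 14 mm to the clip centre. The pressing force was 8–9 N.
- **Accuracy:** both pointers ended about 0.3 mm above the clip centre by my measurements. Those are good to about 1 mm, and the clip is 8 mm tall.
- **After release:** the left pointer showed no shift in the side view, apart from two image columns at its tip that read about 3 mm (I put that down to the clip's colour). The right pointer showed no shift. The bolt and the visible part of the gusset had not moved; the gripper hid the rest of the gusset in that last view. I did not check the other things around the fixture, but the arm never went near them.
- **One disagreement:** the tool height and the stated 86 mm pad height together imply about 3.5 mm more pointer travel than the cameras showed. The wrist and side cameras agreed with each other at both corners, so I went by the pictures.

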